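# Open the squeeze-lock cap of the low oxide jar

## Robot

A 7-joint arm with a two-finger parallel gripper is mounted at the origin on the work surface. World frame = base frame: x ahead of the robot, y to its left, z up, the work surface at z = 0. Lengths are in m, angles in rad, forces in N, time in s.
With the tool pointing down it reaches from about 0.425 to 0.875 m from the base axis. Payload 9.9 kg.
Tool frame: the origin (TCP) lies on the centre line of the jaws, within the pads' length; the fingertips stand ahead of it and the grasp point (between the pads) lies 3 mm ahead of it (env.finger_overhang is the z of the fingertips in the tool frame, in m); z points along the fingers, y is the line along which they close (so a half turn about z gives the same grasp; the last joint's range is limited). The gripper opens to 85 mm and grips with 20 to 120 N. Pads are 22 mm wide; open, the fingers measure 114 mm over their backs; the gripper's body (76 mm by 85 mm) begins 54 mm behind the grasp point. The pads swing forward as they close: fully open they stand 13 mm farther back than shut.
Start: joints at [1.1, 0.576, 0.025, 1.437, -0.015, 1.129, -0.057], TCP at [0.255, -0.625, 0.253] pointing down, gripper open.
Joint ranges: [-2.76, 2.76], [-0.34, 2.15], [-1.52, 1.57], [0.19, 2.46], [-1.09, 4.23], [0.17, 1.99], [-2.82, 2.82]. Speed limits (rad/s): [2.22, 2.22, 3.01, 3.01, 3.14, 3.14, 3.14].

## Interface

Orientations are given as a unit quaternion [w, x, y, z].
In Python, from cell import env gives the robot as it stands.
- The arm moves only by the shell command python3 -m crank 'ROWS' [OPENING] [FORCE]. ROWS is JSON, one flat list of numbers, 6 for each row, row after row: the shift along the tool's x, y, z in m, then the turn, a rotation vector about the tool's x, y, z in rad. In form: [x, y, z, ax, ay, az, x, y, z, ax, ay, az, ...]. A call has 1 to 8 rows; each row is the pose to reach, as a shift and turn from the pose commanded when the call began, along the tool's axes at that moment; what a row does not reach only later rows make up. A row lasts 1/12 s, in which the tool goes at most 41.7 mm and 7.16 degrees, less where a joint would pass 70% of its speed; a pose out of reach is approached as far as the arm can. A call with a gripper value outside its range is refused whole. OPENING is the closure in counts, from 0 (fully open) to 255 (shut), set as the call begins (- or left out, the last holds). The fingers move at their own pace and stop on an object; FORCE is the grip in N (left out, the last holds). Time passes only in rows, so rows that repeat a pose let the fingers close. It gives the time, the measured TCP pose, the force, the opening and the grip force at its end, in the units of the state.
- env.state(): the state, without advancing time (a new reading comes with each control period).
- env.snapshot(name): name is "side" or "top"; returns a dict with "pixels" (480x640x3 uint8, red, green, blue), "range_z" (480x640 float32, m along the optical axis (not along the pixel's ray), 0 where there is no reading), "K" (3x3 intrinsics, pixels), "k1" (the pictures are not rectified: a ray, as slopes to the right and down, at radius r is drawn at 1 + k1 r^2 times it, then the intrinsics apply), "R" (3x3) and "t" (3): a world point X has camera coordinates R X + t. Camera axes: x right, y down, z forward; pixel columns grow to the right and rows downward; lengths in m; the calibration is good to about 2 mm. A picture is of the moment at which its call begins.
- env.close_job(): hands the job in; it is judged then, once.
Trained networks look in a picture, given as the dict that the camera call returned (one of the last four; its "shot" number tells which), for a name from the list of things; names that differ only in an ending like _2 or _b are one class to them, and where a whole thing is asked for, a point or a joint stands for the part that bears it (a point fixed in the world has none). Each returns a list of dicts, best first, with "score" (0 to 1); they miss things now and then, are a little off and sometimes report something else, mostly with a low value. They report only what shows in the picture. A call takes as long as a camera call. They do not tell look-alikes from the thing itself.
- env.trace(picture, label): "pixels" (480x640 bool, what is visible of it).
- env.place_of(picture, label): "xyz" ([x, y, z] in m, in the coordinates of the camera as it stood for that picture, good to about 4 mm: a listed point, or the origin of a listed thing).
The state is a dict: "time_s": time; "joint_positions": joint angles; "dq": joint speeds; "joint_torque": joint torques, N m; "tcp_pos": TCP position; "orientation": TCP orientation; "contact_force": force on the tool from outside, world axes, zero at the start; "torque": the same for the moment, N m; "opening": finger opening in m; "grip_force": force on a finger pad.
Only numpy, scipy, OpenCV 4.12 (cv2) and the standard library are available. Lean on these libraries where they do the work, as an engineer would, in place of code of your own. Each camera call takes 0.05 s, during which the arm holds its last target. There are 200 camera calls.

## Task

Open the sifter cap of the low, broad oxide jar: squeeze its two side tabs together and, keeping them squeezed, turn the cap anticlockwise (seen from above) all the way to its stop, then let go. Leave the cap of the tall, slim jar shut.

Things in the scene. Friction and masses are not known exactly. Their poses are not given: they have to be found in the camera images.
- low_grip (a point): Cap centre of the low jar (white, 88 mm wide, shoulder at 75 mm, fixed in a screwed-down holder). On the cap's axis, half-way up the tabs, 118 mm above the table. Turns with the cap: z up, tabs at +y and -y: flat plates 20 mm wide, 26 mm high, 56 mm over both when free, 44 mm fully squeezed (sprung, 5 N each). Cap top 20 mm above the point. Keep fingertips 16 mm or more above the shoulder.
- low_cap (a joint): Turn of the low jar's cap, rad: 0 shut, grows anticlockwise seen from above to a stop at 1.047 (60 degrees): open. Friction 0.03 N m. A leg under each tab stands between catches on the shoulder: unsqueezed, the cap turns only 4 degrees; with both tabs fully in, it is free. Past 0.65 the legs are beyond the catches and, let go, spring out and bar the way back.
- tall_grip (a point): Cap centre of the tall, slim jar (white, 64 mm wide, shoulder at 135 mm, same fixed holder, 110 mm wide and 14 mm high): 178 mm above the table, cap, tabs and axes as on the low jar. Not to be opened.
- tall_cap (a joint): Turn of the tall jar's cap, rad: 0 shut, 1.047 open. It must stay shut.
Mind the look-alikes: they are no part of the job. Leave any pink or yellow look-alike of the part that bears tall_grip alone.

How it is judged:
By the outcome, as a careful person would: the job done as asked, in the order asked, and still so for the second after the job is handed in, with the robot touching nothing.
It also fails if it takes over 32 s, if anything falls off the work surface, if the arm or the gripper's body presses on something with over 40 N, if the wrist force passes 120 N, or if a joint passes its speed limit or range.

## Working session

There is one attempt and no reset: what is moved stays moved. The work goes in short steps, Python scripts to look and compute and a shell command to move; the robot and the scene stay as the last step left them, time stands still between calls to the robot, and variables do not carry over. Pictures are saved under pics/ and viewed, at most 10 in all, crops included, and the job is handed in when it is done.

```bash
mkdir -p pics; cat > h.py <<'E'
from cell import env
import numpy as np, cv2
def world(p,c): return np.array(p['R']).T@(np.array(c)-np.array(p['t']))
def pix(p,X):
    c=np.array(p['R'])@np.array(X)+np.array(p['t']); s=c[:2]/c[2]; s=s*(1+p['k1']*(s@s))
    return (np.array(p['K'])@[s[0],s[1],1])[:2]
def cloud(p):
    K=np.array(p['K']); v,u=np.mgrid[:480,:640]
    q=cv2.undistortPoints(np.stack([u,v],-1).reshape(-1,1,2).astype(float),K,np.array([p['k1'],0,0,0.]) ).reshape(480,640,2)
    z=p['range_z'][...,None]; c=np.concatenate([q*z,z],-1)
    return (c-np.array(p['t']))@np.array(p['R'])
def save(p,n,box=None,s=1):
    im=p['pixels'][...,::-1]
    if box: im=im[box[1]:box[3],box[0]:box[2]]
    cv2.imwrite('pics/'+n,cv2.resize(im,None,fx=s,fy=s,interpolation=cv2.INTER_CUBIC))
E
python3 - <<'E'
from h import *
print(env.state(), env.finger_overhang)
for n in('top','side'):
    p=env.snapshot(n); save(p,n+'0.png')
    for l in('low_grip','tall_grip'):
        for d in env.place_of(p,l): 
            w=world(p,d['xyz']); print(n,l,round(d['score'],2),w.round(4),pix(p,w).round())
E
```

```text
{'time_s': 0.0, 'joint_positions': array([ 1.10021628,  0.57653329,  0.02485147,  1.43792551, -0.01498832,
        1.12904294, -0.05646067]), 'dq': array([-0.00148612, -0.0005517 ,  0.00028475, -0.00064236, -0.00069733,
       -0.00149683,  0.00037276]), 'joint_torque': array([-7.44606750e-04, -7.65770316e+01,  2.25004211e+00, -2.85966164e+01,
        1.52768375e-02,  1.28063161e-02, -1.76415256e-05]), 'tcp_pos': array([ 0.25444792, -0.62472961,  0.25243586]), 'orientation': array([-8.34451339e-04,  9.81351074e-01,  1.92222074e-01, -2.16964848e-04]), 'contact_force': array([-0.27283281,  0.74472341,  0.12746906]), 'torque': array([ 0.0152335 ,  0.01226308, -0.00492966]), 'grip_force': 0.0, 'opening': 0.08534344758163988} 0.022
top low_grip 0.56 [0.4836 0.2326 0.121 ] [176. 227.]
top low_grip 0.43 [ 0.5566 -0.1647  0.1781] [386. 178.]
top tall_grip 0.9 [ 0.3552 -0.3751  0.1807] [509. 286.]
top tall_grip 0.79 [ 0.3888 -0.2236  0.1784] [423. 269.]
top tall_grip 0.59 [ 0.5585 -0.1637  0.18  ] [385. 177.]
side low_grip 0.82 [0.4871 0.2369 0.1182] [228. 397.]
side tall_grip 0.97 [ 0.5632 -0.1647  0.1748] [297. 173.]
side tall_grip 0.92 [ 0.3522 -0.3654  0.1749] [435. 138.]
side tall_grip 0.68 [ 0.3851 -0.2265  0.1745] [401. 176.]
```

View pics/top0.png

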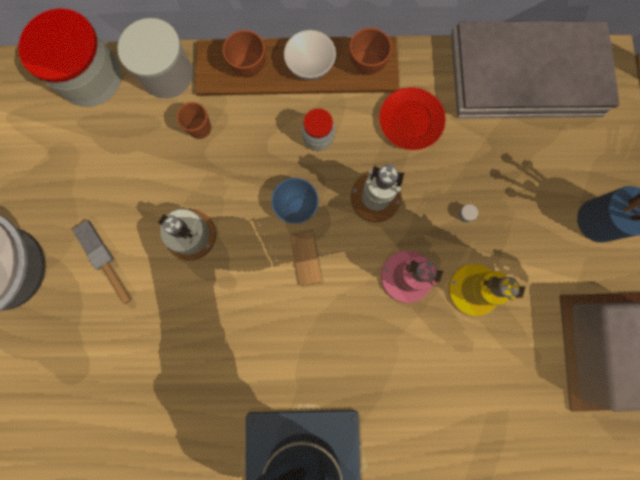

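View pics/side0.png

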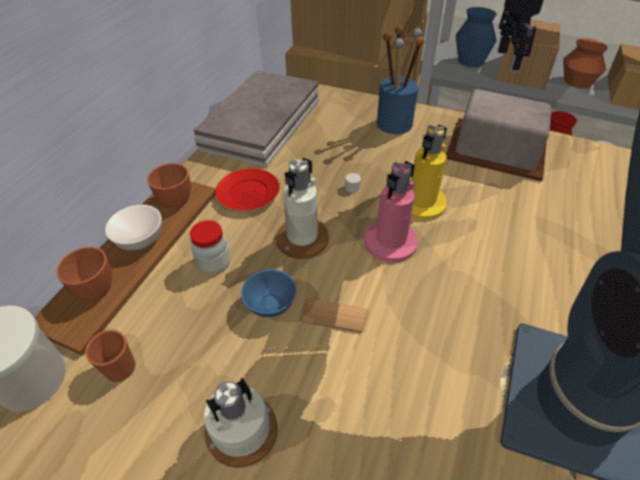

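Candidates: white low jar at top pixel (176,227), white tall jar at (386,178), pink one at (423,269), yellow one at (509,286). The low, broad white jar at (176,227) fits: white, cap centre about 0.118 m high. I'll confirm it in an enlarged crop.

```bash
python3 - <<'E'
from h import *
p=env.snapshot('top'); s=env.snapshot('side')
a=cv2.resize(p['pixels'][195:270,140:220],(560,525),interpolation=cv2.INTER_CUBIC)
b=cv2.resize(s['pixels'][370:470,190:290],(525,525),interpolation=cv2.INTER_CUBIC)
im=np.hstack([a,b])[...,::-1]; im=cv2.resize(im,None,fx=.735,fy=.735); cv2.imwrite('pics/crop1.png',im)
for n,q in(('top',p),('side',s)):
    W=cloud(q); m=(q['range_z']>0)&(np.hypot(W[...,0]-.485,W[...,1]-.235)<.05)&(W[...,2]>.095)&(W[...,2]<.16)
    P=W[m]; col=q['pixels'][m].astype(int).sum(1)
    print(n,len(P)); 
    for lo,hi in((.1,.116),(.116,.127),(.127,.134),(.134,.15)):
        k=(P[:,2]>lo)&(P[:,2]<=hi); print(lo,k.sum(),P[k].mean(0).round(4),P[k].min(0).round(3),P[k].max(0).round(3))
    k=(col<150)&(P[:,2]>.1)
    r=P[k]; print('dark',k.sum(),r.mean(0).round(4)); 
    c,l,_=cv2.kmeans(r[:,:2].astype(np.float32),2,None,(3,50,1e-5),5,0)[::1][1:][::-1][0],None,None
    print(c.round(4),'ang',np.degrees(np.arctan2(*(c[1]-c[0])[::-1])),np.linalg.norm(c[1]-c[0]))
    for t in q and np.argwhere(m)[k][:0]: pass
    np.save(n+'_dark.npy',r)
E
```

```text
top 476
0.1 43 [0.4763 0.2196 0.1084] [0.463 0.207 0.1  ] [0.499 0.242 0.116]
0.116 45 [0.4782 0.2232 0.122 ] [0.462 0.208 0.116] [0.506 0.261 0.127]
0.127 203 [0.4837 0.235  0.1312] [0.462 0.208 0.127] [0.507 0.263 0.134]
0.134 180 [0.4847 0.2349 0.1369] [0.467 0.218 0.134] [0.502 0.252 0.142]
dark 122 [0.4787 0.2253 0.1257]
[[0.4734 0.2164]
 [0.4974 0.2565]] ang 59.067345 0.046735875
side 1201
0.1 175 [0.4758 0.2454 0.1085] [0.463 0.218 0.1  ] [0.507 0.267 0.116]
0.116 160 [0.4788 0.2467 0.1225] [0.463 0.216 0.116] [0.51  0.267 0.127]
0.127 527 [0.4848 0.2393 0.1307] [0.464 0.21  0.127] [0.509 0.266 0.134]
0.134 286 [0.4851 0.2384 0.1363] [0.469 0.224 0.134] [0.501 0.255 0.14 ]
dark 230 [0.4827 0.2383 0.126 ]
[[0.4953 0.2588]
 [0.4713 0.2198]] ang -121.576706 0.04582752
```

View pics/crop1.png

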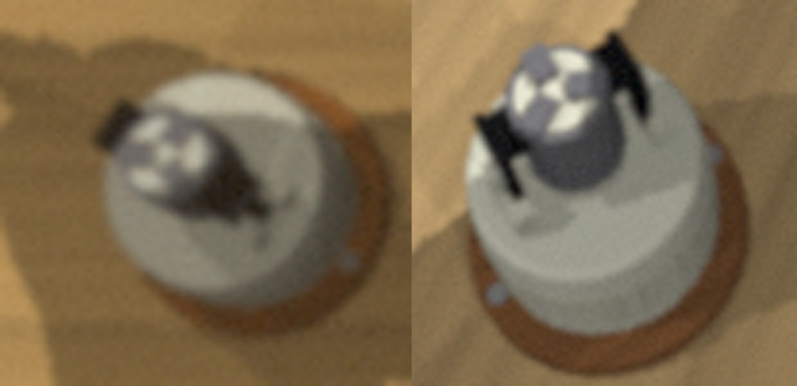

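The crop shows the low white jar in its brown holder, grey cap with a star top. In the crop the black tabs are at (120,125) and (250,190) on the left half, and at (500,150) and (625,75) on the right half. It is the one meant. Next I'll refine the axis and angle and check for tall obstacles.

```bash
cat >> h.py <<'E'
from scipy.spatial.transform import Rotation as R
def pose():
    s=env.state(); w,x,y,z=s['orientation']; return s['tcp_pos'],R.from_quat([x,y,z,w])
def yaw(r): v=r.as_matrix()[:,1]; return np.degrees(np.arctan2(v[1],v[0]))
def target(deg):  # tool down, y along deg
    y=np.array([np.cos(np.radians(deg)),np.sin(np.radians(deg)),0]); z=np.array([0,0,-1.]); return R.from_matrix(np.stack([np.cross(y,z),y,z],1))
def rel(p0,r0,P,r): return np.r_[r0.inv().apply(np.array(P)-p0),(r0.inv()*r).as_rotvec()]
E
python3 - <<'E'
from h import *
pt=env.snapshot('top'); ps=env.snapshot('side')
C=np.array([.4845,.237]); A=[]
for n,q in(('top',pt),('side',ps)):
    W=cloud(q); V=W[...,:2]-C; rr=np.hypot(V[...,0],V[...,1])
    m=(q['range_z']>0)&(rr>.02)&(rr<.034)&(W[...,2]>.122)&(W[...,2]<.136); v=V[m]
    u=np.array([np.cos(np.radians(59)),np.sin(np.radians(59))]); s=v@u; t=v@[-u[1],u[0]]
    a,b=s>0,s<0
    print(n,a.sum(),b.sum(),'s',np.percentile(s[a],95),np.percentile(s[b],5),'t',[(np.percentile(t[k],5).round(4),np.percentile(t[k],95).round(4),t[k].mean().round(4)) for k in(a,b)])
    d=v[a].mean(0)-v[b].mean(0); print('ang',np.degrees(np.arctan2(d[1],d[0])))
    m=(q['range_z']>0)&(rr<.012); print('top centre z',np.median(W[...,2][m]))
    m=(q['range_z']>0)&(W[...,2]>.2); P=W[m]; P=P[(np.hypot(P[:,0],P[:,1])<.95)&(P[:,0]>.2)]
    g,c=np.unique((P/.1).round().astype(int)[:,:2],axis=0,return_counts=True); print([(list(i),j,P[((P/.1).round().astype(int)[:,:2]==i).all(1)][:,2].max().round(2)) for i,j in zip(g,c) if j>20])
p0,r0=pose(); print(yaw(r0))
y0,y1=yaw(r0),59
a0=np.degrees(np.arctan2(p0[1],p0[0])); a1=np.degrees(np.arctan2(C[1],C[0]))
p,r=p0,r0
for call in range(4):
    pb,rb=p,r
    for k in range(1,9):
        f=(call*8+k)/32; a=np.radians(a0+f*(a1-a0)); rad=np.hypot(*p0[:2])*(1-f)+f*np.hypot(*C)
        z=p0[2]+min(f*4,1)*.06 if f<.8 else .3125-(f-.8)/.2*.09
        p=np.array([rad*np.cos(a),rad*np.sin(a),z]); r=target(y0+f*(y1-y0))
        if k%2==0: print(call,k,rel(pb,rb,p,r).round(3).tolist())
E
```

```text
top 47 59 s 0.02640295218985903 -0.028878680560196685 t [(np.float64(-0.0103), np.float64(0.0073), np.float64(-0.0015)), (np.float64(-0.0086), np.float64(0.0083), np.float64(-0.0001))]
ang 57.32588666350125
top centre z 0.13619316908201007
[]
side 131 91 s 0.029447621610621595 -0.026203288531944466 t [(np.float64(-0.0106), np.float64(0.0082), np.float64(-0.0005)), (np.float64(-0.01), np.float64(0.0088), np.float64(-0.0004))]
ang 58.88898589201803
top centre z 0.13541185425228425
[([np.int64(2), np.int64(-6)], np.int64(1032), np.float64(0.39)), ([np.int64(3), np.int64(-7)], np.int64(325), np.float64(0.34)), ([np.int64(3), np.int64(-6)], np.int64(666), np.float64(0.39)), ([np.int64(5), np.int64(-7)], np.int64(206), np.float64(0.26)), ([np.int64(5), np.int64(-6)], np.int64(364), np.float64(0.25))]
-67.83719387756167
0 2 [0.068, -0.012, -0.015, -0.0, -0.0, -0.138]
0 4 [0.134, -0.031, -0.03, -0.0, -0.0, -0.277]
0 6 [0.196, -0.056, -0.045, -0.0, -0.0, -0.415]
0 8 [0.255, -0.087, -0.06, -0.0, -0.0, -0.553]
1 2 [0.066, -0.002, 0.0, 0.0, 0.0, -0.138]
1 4 [0.13, -0.012, 0.0, 0.0, 0.0, -0.277]
1 6 [0.192, -0.027, 0.0, 0.0, 0.0, -0.415]
1 8 [0.251, -0.049, 0.0, 0.0, 0.0, -0.553]
2 2 [0.062, 0.006, 0.0, 0.0, 0.0, -0.138]
2 4 [0.123, 0.006, 0.0, 0.0, 0.0, -0.277]
2 6 [0.184, -0.001, 0.0, 0.0, 0.0, -0.415]
2 8 [0.242, -0.013, 0.0, 0.0, 0.0, -0.553]
3 2 [0.057, 0.014, 0.006, 0.0, 0.0, -0.138]
3 4 [0.115, 0.021, 0.035, 0.0, 0.0, -0.277]
3 6 [0.172, 0.023, 0.063, 0.0, 0.0, -0.415]
3 8 [0.228, 0.018, 0.091, 0.0, 0.0, -0.553]
```

```bash
python3 -m crank '[0.02,-0.005,-0.03,0,0,-0.06, 0.05,-0.015,-0.06,0,0,-0.13, 0.085,-0.025,-0.075,0,0,-0.2, 0.12,-0.035,-0.08,0,0,-0.27, 0.155,-0.05,-0.08,0,0,-0.34, 0.19,-0.065,-0.08,0,0,-0.41, 0.22,-0.085,-0.08,0,0,-0.48, 0.25,-0.105,-0.08,0,0,-0.55]'
python3 -m crank '[0.033,-0.001,0,0,0,-0.07, 0.066,-0.002,0,0,0,-0.14, 0.098,-0.006,0,0,0,-0.21, 0.13,-0.012,0,0,0,-0.28, 0.16,-0.018,0,0,0,-0.35, 0.19,-0.025,0,0,0,-0.42, 0.22,-0.035,0,0,0,-0.49, 0.25,-0.045,0,0,0,-0.55]'
python3 - <<'E'
from h import *
p0,r0=pose(); print(p0,yaw(r0),rel(p0,r0,[.4845,.237,.2425],target(58.5)).round(4),env.state()['joint_positions'].round(2))
E
```

```text
time_s: 1.17
tcp_pos: [0.4477, -0.432, 0.3334]
orientation: [0.0, 0.891, 0.453, 0.0]
contact_force: [0.0, -0.1, 0.9]
opening: 0.0855
grip_force: 0.0
time_s: 1.83
tcp_pos: [0.5588, -0.2042, 0.3334]
orientation: [0.0, 0.735, 0.678, 0.0]
contact_force: [-0.3, 0.1, -1.2]
opening: 0.0855
grip_force: 0.0
[ 0.55875267 -0.20415474  0.33339883] -4.620341120201015 [ 4.3380e-01 -1.0960e-01  9.0800e-02  2.0000e-04  3.0000e-04 -1.1017e+00] [ 0.49  0.41 -0.33  1.52  0.14  1.23  0.06]
```

```bash
python3 -m crank '[0.027,-0.007,0,0,0,-0.07, 0.054,-0.014,0,0,0,-0.14, 0.081,-0.021,0,0,0,-0.21, 0.108,-0.028,0,0,0,-0.28, 0.135,-0.035,0,0,0,-0.35, 0.162,-0.042,0,0,0,-0.42, 0.19,-0.049,0,0,0,-0.49, 0.217,-0.055,0,0,0,-0.55]'
python3 - <<'E'
from h import *
p0,r0=pose(); print(rel(p0,r0,[.4845,.237,.2425],target(58.5)).round(4))
E
```

```text
time_s: 2.5
tcp_pos: [0.5212, 0.0167, 0.3336]
orientation: [0.0, 0.523, 0.852, 0.0]
contact_force: [-0.1, -0.1, 0.5]
opening: 0.0858
grip_force: 0.0
[ 2.131e-01  6.690e-02  9.100e-02  2.000e-04  5.000e-04 -5.515e-01]
```

```bash
python3 -m crank '[0.03,0.01,0,0,0,-0.08, 0.06,0.019,0,0,0,-0.16, 0.09,0.028,0.01,0,0,-0.24, 0.12,0.037,0.03,0,0,-0.32, 0.15,0.047,0.05,0,0,-0.4, 0.18,0.056,0.07,0,0,-0.48, 0.213,0.067,0.091,0,0,-0.552, 0.213,0.067,0.091,0,0,-0.552]'
python3 - <<'E'
from h import *
p0,r0=pose(); print(p0,yaw(r0),rel(p0,r0,[.4845,.237,.123],target(58.5)).round(4),env.state()['joint_positions'].round(2))
E
```

```text
time_s: 3.17
tcp_pos: [0.4825, 0.2419, 0.2395]
orientation: [-0.002, 0.267, 0.964, 0.001]
contact_force: [-0.7, -1.0, 0.2]
opening: 0.086
grip_force: 0.0
[0.48250178 0.24193897 0.23951142] 59.032272373191255 [-0.0049 -0.0032  0.1165  0.     -0.0052  0.0093] [-0.08  0.45 -0.69  1.8   0.33  1.01  0.14]
```

```bash
python3 -m crank '[0,0,0,0,0,0, 0,0,0,0,0,0]'
python3 - <<'E'
from h import *
p0,r0=pose(); print(p0,yaw(r0),rel(p0,r0,[.4845,.237,.123],target(58.5)).round(4))
s=env.snapshot('side'); save(s,'above.png',(150,280,310,480),3)
E
```

```text
time_s: 3.33
tcp_pos: [0.4862, 0.2353, 0.2424]
orientation: [0.0, 0.273, 0.962, -0.0]
contact_force: [0.2, -1.2, -0.0]
opening: 0.0859
grip_force: 0.0
[0.4861842  0.23526295 0.2423786 ] 58.28161000108941 [ 0.0024  0.0007  0.1194 -0.0005  0.0002 -0.0038]
```

View pics/above.png

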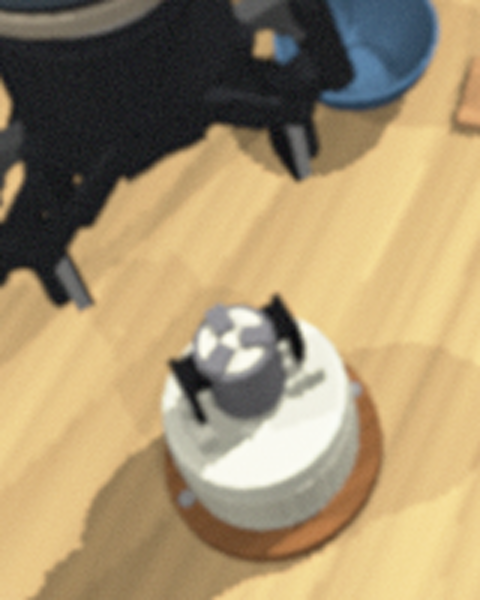

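The picture shows the fingertips at (75,290) and (300,160), parallel to the line through the tabs at (185,385) and (285,325). I'll go down.

```bash
python3 -m crank '[0.001,0,0.02,0,0,0, 0.002,0.001,0.04,0,0,0, 0.002,0.001,0.06,0,0,0, 0.002,0.001,0.08,0,0,0, 0.002,0.001,0.1,0,0,0, 0.002,0.001,0.115,0,0,0, 0.002,0.001,0.119,0,0,0, 0.002,0.001,0.119,0,0,0]'
python3 -m crank '[0,0,0,0,0,0, 0,0,0,0,0,0, 0,0,0,0,0,0, 0,0,0,0,0,0]' 95 30
python3 - <<'E'
from h import *
p0,r0=pose(); s=env.state();print(p0,yaw(r0),rel(p0,r0,[.4845,.237,.123],target(58.5)).round(4),s['contact_force'],r0.inv().apply(s['contact_force']),s['torque'])
E
```

```text
time_s: 4.05
tcp_pos: [0.4852, 0.2362, 0.1231]
orientation: [-0.0, 0.274, 0.962, -0.001]
contact_force: [0.3, -0.7, 1.2]
opening: 0.0852
grip_force: 0.0
time_s: 4.38
tcp_pos: [0.4851, 0.2373, 0.1242]
orientation: [0.001, 0.273, 0.962, 0.0]
contact_force: [-0.2, -0.9, 2.2]
opening: 0.0539
grip_force: 1.7
[0.48512215 0.2372921  0.12415821] 58.296572953472925 [ 0.0004 -0.0006  0.0012  0.0004  0.0011 -0.0036] [-0.18003531 -0.85309369  2.1545862 ] [-0.29747234 -0.81960144 -2.15457349] [-0.39068796  0.17709198 -0.00422088]
```

Contact is gentle and balanced. Now I'll squeeze fully.

```bash
python3 -m crank '[0,0,0,0,0,0, 0,0,0,0,0,0, 0,0,0,0,0,0, 0,0,0,0,0,0, 0,0,0,0,0,0, 0,0,0,0,0,0]' 160 40
python3 - <<'E'
from h import *
p0,r0=pose(); s=env.state();print(p0,yaw(r0),r0.inv().apply(s['contact_force']),s['torque'],s['opening'],s['grip_force'])
E
```

```text
time_s: 4.88
tcp_pos: [0.4846, 0.2365, 0.1248]
orientation: [0.001, 0.273, 0.962, -0.001]
contact_force: [-5.5, -6.6, 21.1]
opening: 0.0407
grip_force: 37.8
[0.4845552  0.23651822 0.12477838] 58.28933304202072 [  1.22259529  -8.52731032 -21.04579391] [-1.72836824  1.33314444  0.04814323] 0.04071482918930873 37.75252215564251
```

```bash
python3 -m crank '[0,-0.001,-0.001,0,0,0, 0,-0.001,-0.001,0,0,-0.03, 0,-0.001,-0.001,0,0,-0.08, 0,-0.001,-0.001,0,0,-0.13, 0,-0.001,-0.001,0,0,-0.18, 0,-0.001,-0.001,0,0,-0.2]'
python3 - <<'E'
from h import *
p0,r0=pose(); s=env.state();print(p0,yaw(r0),r0.inv().apply(s['contact_force']),s['torque'],s['opening'],s['grip_force'])
E
```

```text
time_s: 5.38
tcp_pos: [0.4844, 0.2363, 0.1252]
orientation: [0.0, 0.174, 0.985, -0.0]
contact_force: [-3.4, -4.8, 13.5]
opening: 0.0399
grip_force: 44.4
[0.48437948 0.23625996 0.12519426] 69.97881753029674 [  1.51673174  -5.65708001 -13.52257116] [-1.11034039  0.65754415 -0.05273172] 0.03993412817884712 44.36723314225674
```

```bash
python3 -m crank '[0,0,0,0,0,-0.08, 0,0,0,0,0,-0.16, 0,0,0,0,0,-0.24, 0,0,0,0,0,-0.32, 0,0,0,0,0,-0.4, 0,0,0,0,0,-0.48, 0,0,0,0,0,-0.56, 0,0,0,0,0,-0.64]'
python3 - <<'E'
from h import *
p0,r0=pose(); s=env.state();print(p0,yaw(r0),r0.inv().apply(s['contact_force']),s['torque'],s['opening'],s['grip_force'])
p=env.snapshot('side'); save(p,'mid.png',(150,300,310,480),3)
E
```

```text
time_s: 6.05
tcp_pos: [0.4844, 0.2356, 0.1252]
orientation: [0.0, -0.145, 0.989, -0.001]
contact_force: [-2.7, -7.7, 14.5]
opening: 0.0397
grip_force: 44.6
[0.48437904 0.23564658 0.12518129] 106.67801015711767 [  4.80520691  -6.58873094 -14.46367201] [-1.61298414  0.78234846 -0.11282246] 0.03971445954551047 44.590379521250725
```

View pics/mid.png

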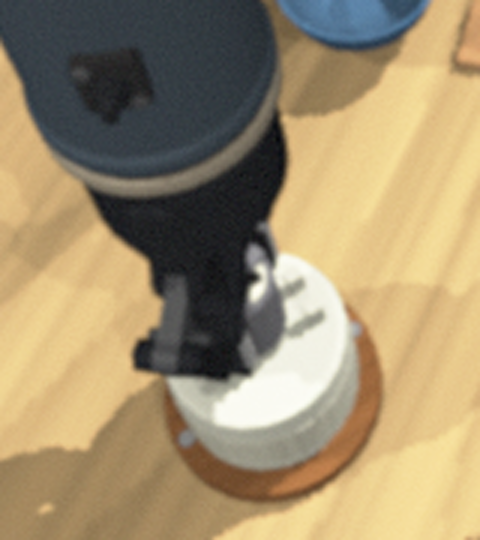

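The picture shows the gripper holding the cap, with the catches free at (300,305) on the shoulder. I'll go on to the stop.

```bash
python3 -m crank '[0,0,0,0,0,-0.06, 0,0,0,0,0,-0.12, 0,0,0,0,0,-0.17, 0,0,0,0,0,-0.21, 0,0,0,0,0,-0.24, 0,0,0,0,0,-0.25, 0,0,0,0,0,-0.25]'
python3 - <<'E'
from h import *
p0,r0=pose(); s=env.state();print(p0,yaw(r0),r0.inv().apply(s['contact_force']),s['torque'],s['opening'],s['grip_force'])
E
```

```text
time_s: 6.68
tcp_pos: [0.4845, 0.2355, 0.1252]
orientation: [-0.0, -0.265, 0.964, -0.001]
contact_force: [-3.9, -6.7, 16.0]
opening: 0.0392
grip_force: 45.2
[0.48450826 0.23546465 0.12517755] 120.68323074458156 [  6.75548885  -3.83128013 -15.97508618] [-1.56939619  0.77156879 -1.03492635] 0.03921284437574796 45.19131504086545
```

The moment jumped to 1 N m, so the cap is at the stop (yaw +62°). Now I'll release and lift.

```bash
python3 -m crank '[0,0,0,0,0,0, 0,0,0,0,0,0, 0,0,0,0,0,0, 0,0,0,0,0,0, 0,0,0,0,0,0, 0,0,0,0,0,0, 0,0,0,0,0,0]' 0
python3 -m crank '[0,0,-0.01,0,0,0, 0,0,-0.03,0,0,0, 0,0,-0.06,0,0,0, 0,0,-0.1,0,0,0, 0,0,-0.13,0,0,0, 0.03,0,-0.15,0,0,0, 0.06,0,-0.15,0,0,0, 0.1,0,-0.15,0,0,0]'
python3 - <<'E'
from h import *
s=env.snapshot('side'); p=env.snapshot('top'); save(s,'end.png',(170,330,310,480),4)
C=np.array([.4845,.2365])
for q in (p,s):
    W=cloud(q); V=W[...,:2]-C; rr=np.hypot(V[...,0],V[...,1])
    m=(q['range_z']>0)&(rr>.022)&(rr<.034)&(W[...,2]>.122)&(W[...,2]<.136); v=V[m]
    if len(v)>10: print(len(v),np.degrees(np.arctan2(*np.linalg.svd(v)[2][0][::-1]))%180)
E
```

```text
time_s: 7.27
tcp_pos: [0.4842, 0.237, 0.1243]
orientation: [0.0, -0.266, 0.964, 0.0]
contact_force: [0.3, -0.3, -0.6]
opening: 0.0852
grip_force: 0.0
time_s: 7.93
tcp_pos: [0.3985, 0.1867, 0.2758]
orientation: [0.002, -0.265, 0.964, 0.001]
contact_force: [-0.5, -0.7, 1.2]
opening: 0.0854
grip_force: 0.0
75 117.13384007651062
193 116.53896637765419
```

View pics/end.png

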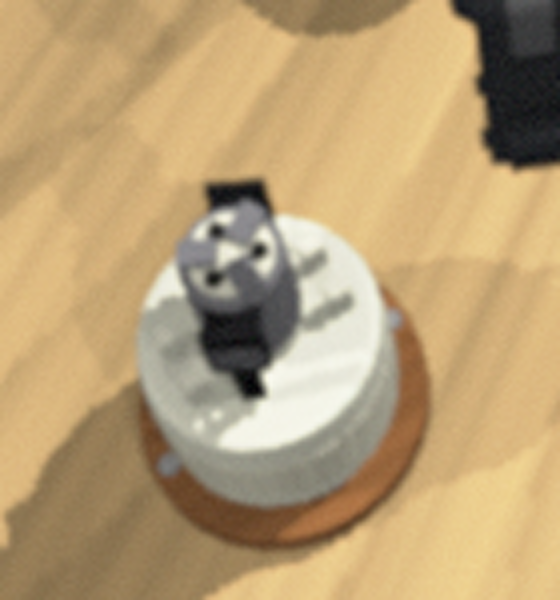

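The cap is turned about 60°, with the tabs now at (240,195) and (245,345) and the sifter holes showing at (215,280) and (258,250). The gripper is clear.

```bash
python3 -m crank '[0,0,0,0,0,0, 0,0,0,0,0,0, 0,0,0,0,0,0]' && python3 -c "
from cell import env
print(env.close_job())"
```

```text
time_s: 8.28
tcp_pos: [0.3992, 0.1863, 0.2747]
orientation: [0.0, -0.265, 0.964, 0.001]
contact_force: [0.0, 0.5, 0.1]
opening: 0.0853
grip_force: 0.0
the job is handed in; nothing more can be done
None
```

The low jar's sifter cap is open, turned about 60° to its stop and released, the gripper never touched the tall jar, and the job was handed in at about 8.3 s.

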